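Set up the next drive in the test row

TASK

First take the switch drive off the sloping stand and stand it upright on the bench midway between the two standing drives, facing the same way and with its front in line with theirs. Then lay the white terminal strip flat on the bench in front of it (on the robot's side), centred on the drive and parallel to its front, leaving a clear 60 mm between strip and drive. Last, slide the red screw bin in under the little wooden shelf until its front is flush with the shelf's front edge; set things down without dropping them, and leave the two standing drives and the mug, tape roll and screwdriver where they are.

Things in the scene. Friction and masses are not known exactly. Their poses are not given: they have to be found in the camera images.
- drive: Drive to move: box 90 (x) x 70 (y) x 100 high, lower 45 white, rest blue, 0.55 kg. On top a black disc (58 diameter, 5 thick) with a fixed black bar knob to grip, 60 long (x), 18 wide (y), 105 to 130 above the underside. Origin: underside centre; z up through the knob; front (dark window) faces -x. At the start it leans 27 degrees, knob pointing up and away from the robot. Sizes in mm.
- drive_front (a point): Middle of the lower front edge of the drive to be moved: 45 mm from its origin along -x, same axes.
- left_drive: Drive of the same shape and size, standing loose on the bench to the robot's left (+y) of the gap. Origin: centre of its underside; z up, front faces -x (roughly towards the robot).
- right_drive: The same, standing to the robot's right (-y) of the gap. The two stand side by side with fronts in line, centres 188 to 200 mm apart, so the free gap between them is 118 to 130 mm.
- stand: Fixed sloping steel stand 104 mm wide (y), 140 mm deep (x), its plate tilted 27 degrees, falling towards +x from 92 to 30 mm high. A ledge 16 mm high along the low edge, away from the robot, holds the drive's back: lift the drive off square to the plate. Origin on the bench 50 mm beyond the plate's middle (+x). It stands left or right of the row.
- strip: White plastic terminal strip, a comb-topped bar 28 mm wide (x), 120 mm long (y), 26 mm high, 0.12 kg, lying loose on the bench. Same both ways round. Origin: centre of its underside.
- bin: Red open plastic bin with screws in it, 130 mm deep (x), 108 wide (y), 52 high, front wall 42 high and 5 thick, other walls 4 thick, 0.5 kg. Origin: centre of its underside; front faces -x. At the start it stands nearly straight before the shelf, only its rear end in the bay, pulled out by 85 to 115 mm.
- bin_front (a point): Middle of the bin's lower front edge: 65 mm from the bin's origin along -x, same axes.
- shelf: Fixed wooden shelf: two side walls and a top board, open front and back. Outside 150 mm wide (y), 160 deep (x), 78 high; bay inside 126 wide, 66 high. Origin: on the bench under the middle of its front edge; +x points into the bay. A carton 30 mm high lies on the rear half of its top. It stands left or right of the row.
- mug: White mug, 78 mm diameter, 90 mm high, handle at its +y; a bystander beyond the row. Origin: centre of the underside.
- tape: Black roll of tape lying flat, 90 mm diameter, 24 mm high; a bystander beyond the row. Origin: centre of the underside.
- screwdriver: Screwdriver 180 mm long lying along its x, handle to -x; a bystander near the robot.
Things that resemble listed ones, but are neither listed nor needed, are in the scene too. Of the things that look like the strip, take the one that is farthest from the robot's base at the start.

How it is judged (in metres and radians):
On the way, in this order (a step that is already met when the one before it is completed fails the run):
1. the drive stands released in the row, midway and in line (angle between drive's own z axis and vertical below 0.06 rad and height (world z) of drive between -0.006 and 0.006 m and angle between the x axis of drive and the x axis of left_drive, either way round below 0.12 rad and x of drive_front in the frame of left_drive between -0.057 and -0.033 m and y of drive in the frame of left_drive below -0.085 m and y of drive in the frame of right_drive above 0.085 m and linear speed of drive below 0.02 m/s and contact force between drive and the fingers below 0.2 N), for 0.2 s.
2. then the strip lies released in front of the drive (angle between strip's own z axis and vertical below 0.06 rad and height (world z) of strip between -0.006 and 0.006 m and angle between the y axis of strip and the y axis of drive, either way round below 0.13 rad and x of strip in the frame of drive_front between -0.089 and -0.059 m and y of strip in the frame of drive_front between -0.013 and 0.013 m and linear speed of strip below 0.02 m/s and contact force between strip and the fingers below 0.2 N), for 0.2 s.
3. last, the bin is home under the shelf (x of bin_front in the frame of shelf between -0.01 and 0.01 m and y of bin_front in the frame of shelf between -0.014 and 0.014 m and angle between bin's own z axis and vertical below 0.06 rad and height (world z) of bin between -0.006 and 0.006 m and linear speed of bin below 0.02 m/s and contact force between bin and the fingers below 0.2 N), for 0.2 s.
At the end, for the whole second after the job is handed in: Drive upright between the others: gaps over 15 mm, front in line within 12 mm, 7 degrees. Strip flat, 60 mm (+-15) clear of its front, centred within 13 mm, parallel within 7 degrees. Bin flat in the bay, centred within 14 mm, front within 10 mm of the shelf edge. All released, at rest (all of step 1 and all of step 2 and all of step 3); the robot touches nothing.
It fails at once if the left-hand standing drive is shifted by more than 12 mm or tipped (distance of left_drive from where it was at the start of the episode above 0.012 m or angle between left_drive's own z axis and vertical above 0.15 rad).
It fails at once if the right-hand standing drive is shifted by more than 12 mm or tipped (distance of right_drive from where it was at the start of the episode above 0.012 m or angle between right_drive's own z axis and vertical above 0.15 rad).
It fails at once if the mug, tape roll or screwdriver is shifted by more than 20 mm (distance of any of mug, tape, screwdriver from where it was at the start of the episode above 0.02 m).
It fails at once if the drive is dropped: it moves faster than 0.5 m/s while the fingers do not touch it (linear speed of drive above 0.5 m/s and contact force between drive and the fingers below 0.1 N).
It fails at once if the strip is dropped: it moves faster than 0.5 m/s while the fingers do not touch it (linear speed of strip above 0.5 m/s and contact force between strip and the fingers below 0.1 N).
It also fails if it takes over 64 s, if anything falls off the work surface, if the arm or the gripper's body presses on something with over 40 N, if the wrist force passes 120 N, or if a joint passes its speed limit or range.

ROBOT

A 6-joint arm with a two-finger parallel gripper is mounted at the origin on the work surface. World frame = base frame: x ahead of the robot, y to its left, z up, the work surface at z = 0. Lengths are in mm, angles in rad, forces in N, time in s.
With the tool pointing down it reaches from about 250 to 775 mm from the base axis. Payload 4 kg.
Tool frame: the origin (TCP) lies midway between the tips of the shut fingers; the grasp point (between the pads) lies 19 mm behind it; z points along the fingers, y is the line along which they close (so a half turn about z gives the same grasp; the last joint's range is limited). The gripper opens to 94 mm and grips with 3 to 60 N. Pads are 16 mm wide; open, the fingers measure 119 mm over their backs; the gripper's body (75 mm by 177 mm) begins 78 mm behind the grasp point.
Start: joints at [-1.341, 0.087, 1.371, -0, 1.684, -0.103], TCP at [179.678, -519.842, 205.506] pointing down, gripper open.
Joint ranges: [-3.1, 3.1], [-0.76, 2.03], [0.27, 2.55], [-1.08, 4.22], [0.17, 2.65], [-2.57, 2.57]. Speed limits (rad/s): [2.79, 2.79, 3.14, 3.14, 3.14, 3.14].

INTERFACE

Orientations are given as a 3x3 rotation matrix whose columns are the frame's x, y, z axes.
In Python, from plant import robot, imaging, sign_off gives the robot as it stands.
- The arm moves only by the tool servo_tool, never from a script. Its arguments are lists of equal length, an entry for each row: "grip": the opening, from 0 (shut) to 1 (fully open); "offset": the shift along the world's x, y, z in mm, a list of three; "turn": the turn about the world's z in degrees. A call has 1 to 12 rows; each row is the pose to reach, as a shift and turn from the pose commanded when the call began; what a row does not reach only later rows make up. A row lasts 1/8 s, in which the tool goes at most 62.5 mm and 10.7 degrees, less where a joint would pass 70% of its speed; a pose out of reach is approached as far as the arm can. A call with a gripper value outside its range is refused whole. The fingers move at their own pace and stop on an object; the grip force is fixed at half the most. Time passes only in rows, so rows that repeat a pose let the fingers close. It gives the time, the measured TCP pose, the force, the opening and the grip force at its end, in the units of the state.
- robot.sense(): the state, without advancing time (a new reading comes with each control period).
- imaging.snapshot(name): name is "scene" or "top" or "wrist"; returns the picture (400x640x3 uint8, red, green, blue); there is no depth.
- imaging.camera_info(name): a dict with "intrinsics" (3x3 intrinsics, pixels), "dist_coeffs" ([k1, k2, p1, p2, k3] as OpenCV has them; the pictures are not rectified), "extrinsics" (4x4, takes a point from world to camera coordinates). Camera axes: x right, y down, z forward; pixel columns grow to the right and rows downward; lengths in mm; the calibration is good to about 2 mm. A picture is of the moment at which its call begins: read the wrist's pose just before it. camera_info takes no time and is no camera call; for the wrist camera it gives the pose at the moment of the call.
- sign_off(): hands the job in; it is judged then, once.
The state is a dict: "clock": time; "q": joint angles; "qd": joint speeds; "joint_efforts": joint torques, N m; "tool_pos": TCP position; "eef_rot": TCP orientation; "contact_force": force on the tool from outside, world axes, zero at the start; "torque": the same for the moment, N m; "finger_gap": opening from 0.0 (shut) to 1.0 (fully open); "grasp_force": force on a finger pad.
Only numpy, scipy, OpenCV 4.12 (cv2) and the standard library are available. Lean on these libraries where they do the work, as an engineer would, in place of code of your own. Each camera call takes 0.05 s, during which the arm holds its last target. There are 200 camera calls.

## Working session

There is one attempt and no reset: what is moved stays moved. The work goes in short steps, Python scripts to look and compute and a tool call to move; the robot and the scene stay as the last step left them, time stands still between calls to the robot, and variables do not carry over. Pictures are saved under pics/ and viewed, at most 10 in all, crops included, and the job is handed in when it is done.

Besides the shell and the picture viewer there is one more tool, called after ">>>" by a JSON object that holds its "api" and its "payload", one argument or row to a line. servo_tool: Moves the arm, as the interface text tells. Its arguments: {"type":"object","properties":{"grip":{"type":"array","items":{"type":"number"}},"offset":{"type":"array","items":{"type":"array","items":{"type":"number"}}},"turn":{"type":"array","items":{"type":"number"}}},"required":["grip","offset","turn"]}

```bash
ls; mkdir -p pics
python3 - <<'E'
from plant import robot, imaging
import cv2,numpy as np
a=imaging.snapshot("top");b=imaging.snapshot("scene")
for n,i in(("top",a),("scene",b)):
    cv2.imwrite(f"pics/{n}0.png",i[:,:,::-1])
    c=imaging.camera_info(n);print(n,c)
print(robot.sense())
E
```

```text
pics
top {'intrinsics': array([[366.52445938,   0.        , 318.74453261],
       [  0.        , 366.52445938, 202.75364371],
       [  0.        ,   0.        ,   1.        ]]), 'dist_coeffs': array([-0.0605661,  0.       ,  0.       ,  0.       ,  0.       ]), 'extrinsics': array([[-1.75510344e-02, -9.99772237e-01, -1.21423022e-02,
         2.81480116e+01],
       [-9.82717631e-01,  1.94873326e-02, -1.84082322e-01,
         5.35645689e+02],
       [ 1.84277016e-01,  8.70161929e-03, -9.82835827e-01,
         8.09683400e+02],
       [ 0.00000000e+00,  0.00000000e+00,  0.00000000e+00,
         1.00000000e+00]])}
scene {'intrinsics': array([[432.52801472,   0.        , 322.71374349],
       [  0.        , 432.52801472, 199.73790674],
       [  0.        ,   0.        ,   1.        ]]), 'dist_coeffs': array([-0.00185893,  0.        ,  0.        ,  0.        ,  0.        ]), 'extrinsics': array([[-6.48120689e-01,  7.61476381e-01, -9.65886877e-03,
         3.20802857e+02],
       [ 5.50389304e-01,  4.59615505e-01, -6.97011623e-01,
        -2.44488784e+02],
       [-5.26318522e-01, -4.5706
[... 269 characters left out ...]
4e-01]), 'qd': array([ 9.51335532e-04, -3.70955721e-03, -4.67827356e-03, -2.97092713e-04,
       -5.81833248e-04,  9.72482277e-05]), 'joint_efforts': array([ 1.84660661e-03, -3.41251087e+01, -3.03301907e+01,  7.18184514e-02,
        3.04503052e-02, -9.69540497e-05]), 'tool_pos': array([ 179.57707443, -519.33400213,  204.44025555]), 'eef_rot': array([[ 9.45123499e-01,  3.26712950e-01, -4.69048608e-04],
       [ 3.26713234e-01, -9.45121564e-01,  1.92166268e-03],
       [ 1.84524129e-04, -1.96945294e-03, -9.99998044e-01]]), 'contact_force': array([-0.49097911, -0.88996824,  0.65952409]), 'torque': array([0.00823873, 0.00211403, 0.00848821]), 'grasp_force': 0.0, 'finger_gap': 0.9966269947017148}
```

View pics/top0.png

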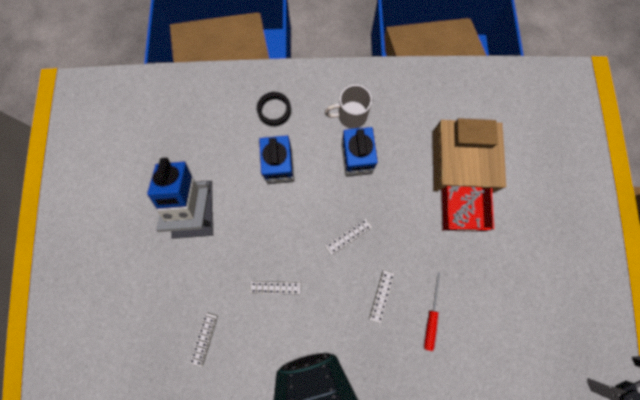

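View pics/scene0.png

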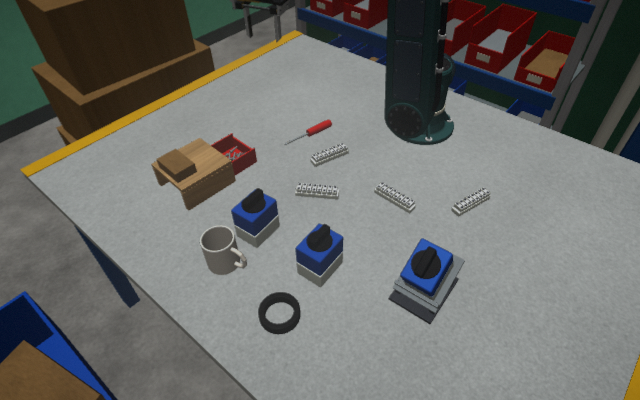

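The top picture shows the leaning drive near (170,185), the standing drives at (276,158) and (360,150), and the shelf and bin at (470,170). Strip-like bars lie at (349,236), (275,287), (381,296) and (204,338). The scene picture agrees with this.

```bash
cat > h.py <<'E'
import numpy as np,cv2
from plant import robot,imaging
def ray(n,px,ci=None):
    c=ci or imaging.camera_info(n);E=c["extrinsics"];R=E[:3,:3];C=-R.T@E[:3,3]
    u=cv2.undistortPoints(np.array(px,float).reshape(-1,1,2),c["intrinsics"],c["dist_coeffs"]).reshape(-1,2)
    return C,np.c_[u,np.ones(len(u))]@R
def onz(n,px,z,ci=None):
    C,d=ray(n,px,ci);return C+d*((z-C[2])/d[:,2])[:,None]
def tri(n1,p1,n2,p2):
    A=0;b=0
    for n,p in((n1,p1),(n2,p2)):
        C,d=ray(n,[p]);d=d[0]/np.linalg.norm(d[0]);M=np.eye(3)-np.outer(d,d);A=A+M;b=b+M@C
    return np.linalg.solve(A,b)
def blobs(m,amin,amax=1e9):
    k,_=cv2.findContours(m.astype(np.uint8),cv2.RETR_EXTERNAL,cv2.CHAIN_APPROX_NONE)
    return [c for c in k if amin<cv2.contourArea(c)<amax]
E
python3 - <<'E'
from h import *
a=cv2.imread("pics/top0.png");b=cv2.imread("pics/scene0.png")
for n in("top","scene"):print(n,ray(n,[[320,200]])[0])
w=(a.min(2)>195).astype(np.uint8)
w=cv2.morphologyEx(w,cv2.MORPH_CLOSE,np.ones((7,7)))
for c in blobs(w,100,1500):
    r=cv2.minAreaRect(c);bp=cv2.boxPoints(r);P=onz("top",bp,26)
    print("white",np.round(r[0]),np.round(r[1]),np.round(onz("top",[r[0]],20)[0]),"dist",np.linalg.norm(onz("top",[r[0]],20)[0][:2]).round(),[np.linalg.norm(P[i]-P[i-1]).round() for i in(0,1)])
def crop(i,x,y,w=66,h=50,s=6):return cv2.resize(i[y:y+h,x:x+w],None,fx=s,fy=s,interpolation=cv2.INTER_CUBIC)
cv2.imwrite("pics/m1.png",np.vstack([np.hstack([crop(a,142,150,64,100-50+0,6)[:, :384],crop(a,245,130,64,50)]),np.hstack([crop(a,328,122,64,50),crop(a,318,210,64,50)])]))
E
```

```text
top [377.67644782  10.65773812 894.73053835]
scene [1090.87445905  518.00269183  852.20805451]
white [354. 108.] [18.  9.] [788. -76.  20.] dist 792.0 [np.float64(47.0), np.float64(24.0)]
```

View pics/m1.png

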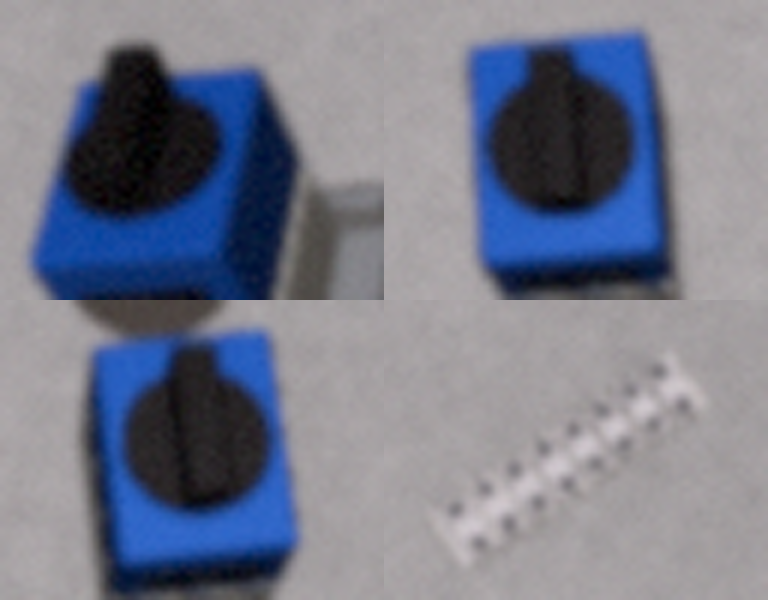

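The crops show clean top faces. Drive to move: back corners near (155.3,164.3) and (184.9,161.3), front corners (147.9,193.3) and (178.6,192.6). The bars are white with dark notches, and the top bar runs from about (329,250) to (370,222). Next I check sizes, bar distances and the scene view.

Run:
```python
from h import *
a=cv2.imread("pics/top0.png");b=cv2.imread("pics/scene0.png")
def f(o,t,pts):return (np.array(pts,float)-t+.5)/6-.5+o
L=f((245,130),(384,0),[(470,47),(645,35),(665,248),(483,265)])
R=f((328,122),(0,300),[(95,350),(268,333),(297,545),(115,565)])
for n,q in(("L",L),("R",R)):
    P=onz("top",q,100);d=[np.linalg.norm(P[i]-P[i-1]).round(1) for i in range(4)]
    ax=(P[0]+P[1]-P[2]-P[3]);ay=P[0]+P[3]-P[1]-P[2]
    print(n,P.mean(0).round(1),d,"yaw",np.degrees(np.arctan2(ax[1],ax[0])).round(1),np.degrees(np.arctan2(-ay[0],ay[1])).round(1))
S=f((318,210),(384,300),[(436,512),(465,565),(705,402),(670,350)])
P=onz("top",S,13);print("S",P.round(1),P.mean(0).round(1),[np.linalg.norm(P[i]-P[i-1]).round(1) for i in range(4)])
d=P[3]+P[2]-P[0]-P[1];print("strip long dir",np.degrees(np.arctan2(d[1],d[0])))
for p in((349,236),(275,287),(381,296),(204,338)):print(p,np.linalg.norm(onz("top",[p],13)[0][:2]).round())
def crop(i,x,y,w,h,s):return cv2.resize(i[y:y+h,x:x+w],(w*s,h*s),interpolation=cv2.INTER_CUBIC)
cv2.imwrite("pics/m2.png",np.hstack([crop(b,390,225,80,100,5),crop(a,425,110,80,100,5)[:, :400]]))
c=crop(a,430,180,80,60,5);cv2.imwrite("pics/m3.png",np.vstack([np.hstack([crop(b,390,230,80,60,5),crop(b,225,180,80,60,5)]),np.hstack([crop(a,430,180,80,60,5),crop(a,425,110,80,60,5)])]))
```

```text
L [640.8 115.4 100. ] [np.float64(86.6), np.float64(67.2), np.float64(84.8), np.float64(68.5)] yaw 4.6 3.5
R [655.9 -78.1 100. ] [np.float64(85.7), np.float64(66.8), np.float64(85.0), np.float64(68.9)] yaw 3.9 5.1
S [[ 439.8    2.3   13. ]
 [ 418.6   -8.8   13. ]
 [ 481.9 -107.    13. ]
 [ 503.3  -93.8   13. ]] [460.9 -51.8  13. ] [np.float64(115.1), np.float64(24.0), np.float64(116.9), np.float64(25.2)]
strip long dir -56.86160054629302
(349, 236) 463.0
(275, 287) 365.0
(381, 296) 341.0
(204, 338) 370.0
```

View pics/m3.png

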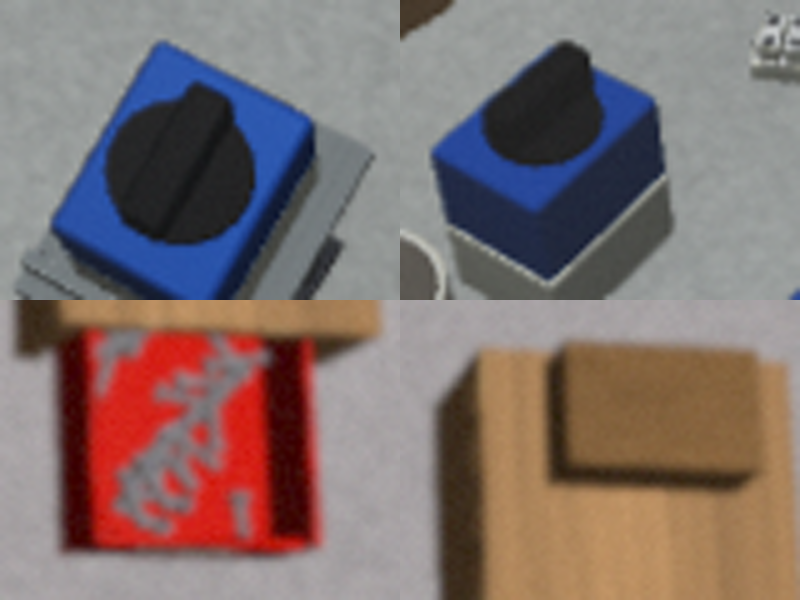

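The two standing drives are 194 mm apart with yaw about 4.5°, as described. The strip to take is at top pixel (349,236), 463 mm from the base; the others, at (275,287), (381,296) and (204,338), are 341 to 370 mm away. The enlarged crop confirms it is a comb-topped bar about 120 x 28. The new view shows the drive's top-face corners in the scene camera and the bin and shelf outlines.

```bash
python3 - <<'E'
from h import *
g=lambda o,t,p,s=5:(np.array(p,float)-t+.5)/s-.5+o
T=dict(BL=(82,88),BR=(260,70),FR=(222,258),FL=(38,262))
S=dict(FR=(160,42),FL=(315,120),BR=(52,222))
P={}
for k in S:
    P[k]=tri("top",g((142,150),(0,0),T[k],6),"scene",g((390,230),(0,0),S[k]));print(k,P[k].round(1))
ax=P["BR"]-P["FR"];ay=P["FL"]-P["FR"]
print("len",np.linalg.norm(ax),np.linalg.norm(ay))
x=ax/np.linalg.norm(ax);y=ay/np.linalg.norm(ay);z=np.cross(x,y);print(x.round(3),y.round(3),"tilt",np.degrees(np.arccos(z[2]/np.linalg.norm(z))),"yaws",np.degrees(np.arctan2(x[1],x[0])),np.degrees(np.arctan2(-y[0],y[1])))
c=(P["BR"]+P["FL"])/2;z/=np.linalg.norm(z);print("topcentre",c.round(1),"z",z.round(3),"z118",(c+18*z).round(1),"z130",(c+30*z).round(1))
# knob ends in scene: near top end centre
q=g((430,180),(0,300),[(62,550),(318,545)]);B=onz("top",q,42);print("bin front top?",B.round(1),np.linalg.norm(B[0]-B[1]))
q=g((430,180),(0,300),[(85,328),(380,335)]);B=onz("top",q,78);print("shelf front edge right..",B.round(1))
q=g((425,110),(400,300),[(480,350),(785,362)]);B=onz("top",q,78);print("shelf back",B.round(1))
E
python3 - <<'E'
import cv2,numpy as np
a=cv2.imread("pics/top0.png")
cv2.imwrite("pics/m4.png",cv2.resize(a[112:242,425:515],None,fx=4.5,fy=4.5,interpolation=cv2.INTER_CUBIC))
E
```

```text
FR [541.3 305.4 166.6]
FL [539.7 371.5 168.7]
BR [619.6 309.7 130.7]
len 86.200086367854 66.15704651976355
[ 0.908  0.051 -0.416] [-0.024  0.999  0.032] tilt 24.71901098007089 yaws 3.203638020933397 1.3642843763472674
topcentre [579.6 340.6 149.7] z [ 0.418 -0.019  0.908] z118 [587.2 340.3 166.1] z130 [592.2 340.  177. ]
bin front top? [[ 467.9 -269.3   42. ]
 [ 467.5 -391.7   42. ]] 122.36636049351932
shelf front edge right.. [[ 566.  -276.3   78. ]
 [ 560.2 -414.3   78. ]]
shelf back [[ 726.6 -275.9   78. ]
 [ 719.  -423.7   78. ]]
```

View pics/m4.png

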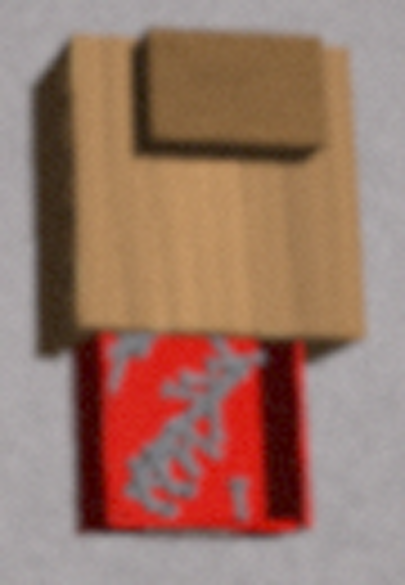

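The triangulated top centre is (580,341,150) with tilt about 25° against the given 27°, and sizes within 4 mm, so it is plausible. I move above the knob first.

>>> {"api": "servo_tool", "payload": {
  "grip": [1,1,1,1,1,1,1,1,1,1,1,1],
  "offset": [
    [0,0,60],
    [408,860,60],
    [408,860,60],
    [408,860,60],
    [408,860,60],
    [408,860,60],
    [408,860,60],
    [408,860,60],
    [408,860,60],
    [408,860,60],
    [408,860,60],
    [408,860,60]
  ],
  "turn": [0,-17,-17,-17,-17,-17,-17,-17,-17,-17,-17,-17]
}}

```text
clock: 1.6
tool_pos: [474.7, 103.4, 265.2]
eef_rot: [[0.999, 0.037, -0.0], [0.037, -0.999, -0.001], [-0.0, 0.001, -1.0]]
contact_force: [0.9, -0.9, 0.1]
finger_gap: 1.003
grasp_force: 0.0
```

>>> {"api": "servo_tool", "payload": {
  "grip": [1,1,1,1,1,1,1],
  "offset": [
    [113,239,0],
    [113,239,0],
    [113,239,0],
    [113,239,0],
    [113,239,0],
    [113,239,0],
    [113,239,0]
  ],
  "turn": [0,0,0,0,0,0,0]
}}

```text
clock: 2.48
tool_pos: [587.2, 339.5, 265.6]
eef_rot: [[0.999, 0.035, -0.0], [0.035, -0.999, -0.001], [-0.0, 0.001, -1.0]]
contact_force: [0.7, -0.4, 0.1]
finger_gap: 1.001
grasp_force: 0.0
```

Run:
```python
from h import *
s=robot.sense();c=imaging.camera_info("wrist");w=imaging.snapshot("wrist")
print(s["tool_pos"],s["eef_rot"][:,1]);cv2.imwrite("pics/w1.png",w[:,:,::-1])
import json;json.dump({k:v.tolist() for k,v in c.items()},open("w1.json","w"))
E=c["extrinsics"];print(E.round(3),-E[:3,:3].T@E[:3,3])
```

```text
[587.15396938 339.51683779 265.57562038] [ 3.54397251e-02 -9.99371668e-01  5.43883434e-04]
[[ 3.60000e-02 -9.99000e-01  1.00000e-03  3.19473e+02]
 [-9.61000e-01 -3.40000e-02  2.73000e-01  5.30868e+02]
 [-2.73000e-01 -1.00000e-02 -9.62000e-01  6.13803e+02]
 [ 0.00000e+00  0.00000e+00  0.00000e+00  1.00000e+00]] [666.50151155 343.80834419 445.20798548]
```

View pics/w1.png

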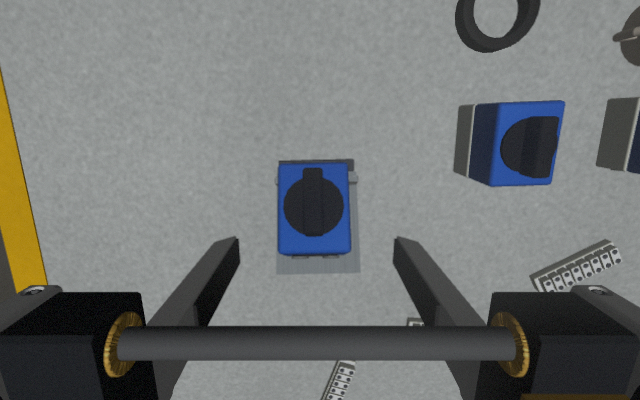

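The wrist picture shows the drive's top face square on, corners about (279,163) to (352,255), with the knob along column 313.

Run:
```python
from h import *
import json
c={k:np.array(v) for k,v in json.load(open("w1.json")).items()}
w=cv2.imread("pics/w1.png").astype(int)
m=(w[:,:,0]>w[:,:,2]+50);m[:,:240]=0;m[:,400:]=0;m[270:]=0
k=max(blobs(m,500),key=cv2.contourArea);r=cv2.minAreaRect(k);print(r)
bp=cv2.boxPoints(r)  # order corners TL,TR,BR,BL
o=sorted(bp.tolist(),key=lambda p:p[1]);tl,tr=sorted(o[:2]);bl,br=sorted(o[2:])
q=np.array([tl,tr,br,bl])
ob=np.array([[45,35,0],[45,-35,0],[-45,-35,0],[-45,35,0]],float)
_,rv,t=cv2.solvePnP(ob,q,c["intrinsics"],c["dist_coeffs"],flags=cv2.SOLVEPNP_ITERATIVE)
E=c["extrinsics"];R=E[:3,:3].T@cv2.Rodrigues(rv)[0];p=E[:3,:3].T@(t[:,0]-E[:3,3]);print(p.round(1),R.round(3))
print(onz("wrist",[r[0]],149.7,c))
b=np.array([[312.5,168],[312.5,236]]);C,d=ray("wrist",b,c);print("knob back/front top", onz("wrist",[b[0]],153,c),onz("wrist",[b[1]],190,c))
```

```text
((312.8038330078125, 208.5070037841797), (91.22755432128906, 72.52519226074219), 87.95458984375)
[578.  343.5 146.8] [[ 0.965 -0.069  0.253]
 [ 0.07   0.998  0.005]
 [-0.253  0.013  0.967]]
[[578.99358069 343.55553161 149.7       ]]
knob back/front top [[618.98655891 345.12700992 153.        ]] [[566.3399615  343.03898275 190.        ]]
```

>>> {"api": "servo_tool", "payload": {
  "grip": [1,1,1,1,0,0,0,0,0,0],
  "offset": [
    [0,3,-50],
    [0,3,-90],
    [0,3,-107],
    [0,3,-107],
    [0,3,-107],
    [0,3,-107],
    [0,3,-107],
    [0,3,-107],
    [0,3,-107],
    [0,3,-107]
  ],
  "turn": [0,0,0,0,0,0,0,0,0,0]
}}

```text
clock: 3.78
tool_pos: [587.6, 343.2, 158.7]
eef_rot: [[0.999, 0.036, 0.001], [0.036, -0.999, -0.0], [0.001, 0.0, -1.0]]
contact_force: [-0.0, -0.4, 0.8]
finger_gap: 0.398
grasp_force: 0.4
```

>>> {"api": "servo_tool", "payload": {
  "grip": [0,0,0,0,0],
  "offset": [
    [0,0,0],
    [0,0,0],
    [0,0,0],
    [0,0,0],
    [0,0,0]
  ],
  "turn": [0,0,0,0,0]
}}

```text
clock: 4.4
tool_pos: [587.8, 343.2, 158.5]
eef_rot: [[0.999, 0.036, 0.001], [0.036, -0.999, -0.0], [0.001, 0.0, -1.0]]
contact_force: [3.0, -1.1, -0.1]
finger_gap: 0.191
grasp_force: 30.3
```

Gripped at 18 mm with 30 N. I lift square to the plate, slowly.

>>> {"api": "servo_tool", "payload": {
  "grip": [0,0,0,0,0,0,0,0,0],
  "offset": [
    [2,0,4],
    [5,0,9],
    [9,0,18],
    [14,1,27],
    [18,1,36],
    [23,1,60],
    [23,1,95],
    [23,1,95],
    [23,1,95]
  ],
  "turn": [0,0,0,0,0,0,0,0,0]
}}

```text
clock: 5.52
tool_pos: [610.2, 344.2, 252.5]
eef_rot: [[0.999, 0.036, -0.001], [0.036, -0.999, -0.001], [-0.001, 0.001, -1.0]]
contact_force: [-0.3, 0.1, -6.5]
finger_gap: 0.191
grasp_force: 30.4
```

```bash
cat > look.py <<'E'
import sys
from h import *
import json
n=sys.argv[1]
s=robot.sense();c=imaging.camera_info("wrist")
I={k:imaging.snapshot(k)[:,:,::-1] for k in("wrist","scene","top")}
for k in I:cv2.imwrite(f"pics/{n}_{k}.png",I[k])
json.dump({k:v.tolist() for k,v in c.items()},open(f"{n}.json","w"))
print(s["clock"],s["tool_pos"],s["contact_force"],s["torque"])
E
python3 look.py l1; python3 -c "
import cv2,numpy as np
a=cv2.imread('pics/l1_wrist.png');b=cv2.imread('pics/l1_scene.png')
cv2.imwrite('pics/l1.png',np.vstack([a[:,:600][100:400],cv2.resize(b[190:340,330:630],(600,300))]))"
```

```text
5.525 [610.18897361 344.21480224 252.5196644 ] [-0.27010974  0.10205043 -6.51455015] [-0.01857229 -0.15684605 -0.03543105]
```

View pics/l1.png

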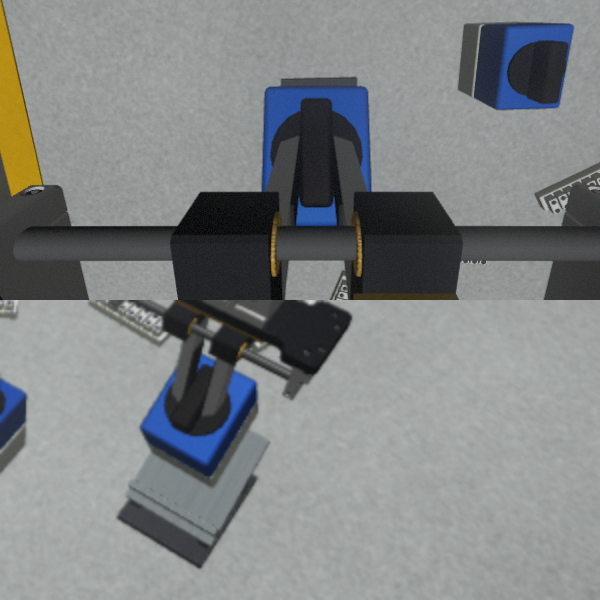

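The wrist and scene view shows the drive clear of the stand, still leaning in the grip (knob at wrist column 316). I carry it over the row to behind the slot.

>>> {"api": "servo_tool", "payload": {
  "grip": [0,0,0,0,0,0,0,0,0,0,0,0],
  "offset": [
    [5,-10,20],
    [15,-40,27],
    [25,-80,27],
    [35,-120,27],
    [45,-160,27],
    [57,-200,27],
    [69,-240,27],
    [81,-280,27],
    [90,-308,27],
    [95,-321,27],
    [95,-321,27],
    [95,-321,27]
  ],
  "turn": [0,2.5,2.5,2.5,2.5,2.5,2.5,2.5,2.5,2.5,2.5,2.5]
}}

```text
clock: 7.18
tool_pos: [705.0, 24.9, 280.3]
eef_rot: [[0.997, 0.081, -0.001], [0.081, -0.997, 0.001], [-0.001, -0.001, -1.0]]
contact_force: [-0.0, -0.6, -5.3]
finger_gap: 0.191
grasp_force: 30.4
```

```bash
python3 look.py l2
python3 - <<'E'
from h import *
import json
c={k:np.array(v) for k,v in json.load(open("l2.json")).items()}
w=cv2.imread("pics/l2_wrist.png").astype(int)
m=(w[:,:,0]>w[:,:,2]+50)
for k in blobs(m,300):
    r=cv2.minAreaRect(cv2.convexHull(k));print(cv2.boundingRect(k),r)
b=cv2.imread("pics/l2_scene.png");a=cv2.imread("pics/l2_wrist.png")
cv2.imwrite("pics/l2.png",np.hstack([cv2.resize(b[130:330,200:400],(400,400)),cv2.resize(a[:,120:520],(400,400))]))
E
```

```text
7.175 [705.04768428  24.91488384 280.3120351 ] [-0.04262663 -0.6110993  -5.28777751] [ 0.01712144 -0.16101095 -0.05811217]
(296, 297, 41, 29) ((316.0, 311.0), (28.0, 40.0), 90.0)
(206, 186, 225, 106) ((318.0, 238.5), (224.0, 105.0), 0.0)
```

View pics/l2.png

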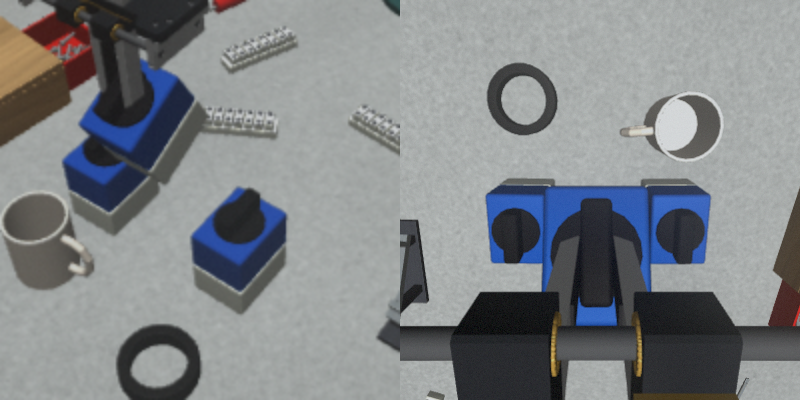

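The drive hangs behind the slot, still leaning. The wrist view shows both standing drives at about (236,230) and (401,230), either side of the knob at column 317. I use it as a check on the slot.

Run:
```python
from h import *
import json
c={k:np.array(v) for k,v in json.load(open("l2.json")).items()}
q=[(207,195),(210,263),(429,193),(425,263)]
P=onz("wrist",q,100,c);print(P.round(1))
x=np.array([np.cos(np.radians(4.5)),np.sin(np.radians(4.5))]);y=np.array([-x[1],x[0]])
C=np.array([648.4,18.7]);print("in row frame",[((p[:2]-C)@x.T,(p[:2]-C)@y) for p in P])
print("knob line",onz("wrist",[(316,200),(316,300)],395,c).round(1))
```

```text
[[ 683.9  152.1  100. ]
 [ 596.9  149.4  100. ]
 [ 707.4 -105.2  100. ]
 [ 618.8 -116.2  100. ]]
in row frame [(np.float64(45.82519065573735), np.float64(130.23182779348357)), (np.float64(-41.078925037240055), np.float64(134.3421001335666)), (np.float64(49.12390448175891), np.float64(-128.1898118975655)), (np.float64(-40.09067611136124), np.float64(-132.1692074224699))]
knob line [[766.9  31.2 395. ]
 [743.   29.3 395. ]]
```

>>> {"api": "servo_tool", "payload": {
  "grip": [0,0,0,0,0,0,0,0],
  "offset": [
    [3,-1,-25],
    [3,-1,-60],
    [3,-1,-95],
    [3,-1,-125],
    [3,-1,-145],
    [3,-1,-155],
    [3,-1,-155],
    [3,-1,-155]
  ],
  "turn": [0,0,0,0,0,0,0,0]
}}

```text
clock: 8.32
tool_pos: [709.3, 22.3, 127.5]
eef_rot: [[0.997, 0.08, 0.003], [0.08, -0.997, -0.0], [0.003, 0.001, -1.0]]
contact_force: [-0.7, 0.1, -5.7]
finger_gap: 0.188
grasp_force: 30.4
```

>>> {"api": "servo_tool", "payload": {
  "grip": [0,0,0],
  "offset": [
    [0,0,-4],
    [0,0,-5],
    [0,0,-5]
  ],
  "turn": [0,0,0]
}}

```text
clock: 8.7
tool_pos: [708.3, 22.3, 120.4]
eef_rot: [[0.997, 0.08, -0.0], [0.08, -0.997, -0.0], [-0.0, 0.0, -1.0]]
contact_force: [-0.7, -0.1, -6.6]
finger_gap: 0.191
grasp_force: 30.4
```

>>> {"api": "servo_tool", "payload": {
  "grip": [0,0,0],
  "offset": [
    [0,1,-3],
    [0,1,-4],
    [0,1,-4]
  ],
  "turn": [0,0,0]
}}

```text
clock: 9.07
tool_pos: [708.6, 23.4, 117.2]
eef_rot: [[0.997, 0.08, 0.001], [0.08, -0.997, -0.0], [0.001, 0.0, -1.0]]
contact_force: [-0.1, 0.1, -4.8]
finger_gap: 0.189
grasp_force: 30.4
```

>>> {"api": "servo_tool", "payload": {
  "grip": [0,0,0],
  "offset": [
    [0,0,-2],
    [0,0,-3],
    [0,0,-3]
  ],
  "turn": [0,0,0]
}}

```text
clock: 9.45
tool_pos: [709.0, 23.4, 117.0]
eef_rot: [[0.997, 0.08, 0.004], [0.08, -0.997, -0.0], [0.004, 0.0, -1.0]]
contact_force: [-1.4, 0.4, 5.6]
finger_gap: 0.191
grasp_force: 30.4
```

>>> {"api": "servo_tool", "payload": {
  "grip": [0,0,0,0,0],
  "offset": [
    [-5,0,0],
    [-10,-1,0],
    [-15,-1,0],
    [-20,-2,0],
    [-20,-2,0]
  ],
  "turn": [0,0,0,0,0]
}}

```text
clock: 10.07
tool_pos: [689.6, 21.6, 116.6]
eef_rot: [[0.997, 0.08, 0.006], [0.08, -0.997, 0.0], [0.006, 0.0, -1.0]]
contact_force: [-0.5, 0.6, 7.5]
finger_gap: 0.191
grasp_force: 31.0
```

```bash
python3 look.py l3
python3 - <<'E'
from h import *
b=cv2.imread("pics/l3_scene.png");a=cv2.imread("pics/l3_wrist.png")
cv2.imwrite("pics/l3.png",np.hstack([cv2.resize(b[150:300,210:360],(400,400),interpolation=cv2.INTER_CUBIC),cv2.resize(a[:,120:520],(400,400))]))
E
```

```text
10.075 [689.57184729  21.61371571 116.62267309] [-0.52386901  0.60308282  7.5183911 ] [ 0.29339256 -0.29033348 -0.01427238]
```

View pics/l3.png

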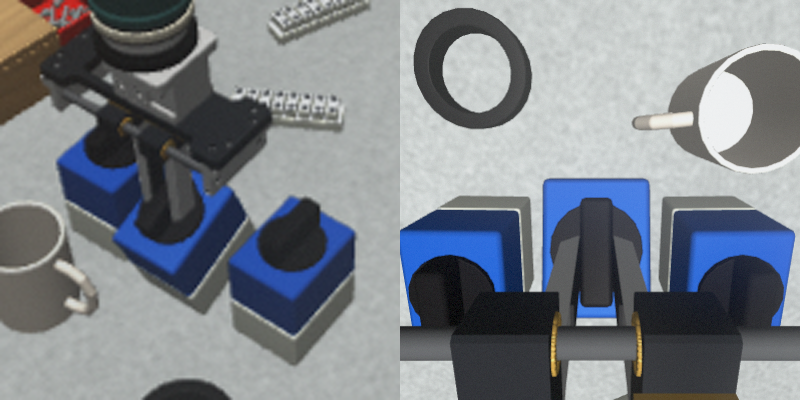

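The scene and wrist view shows the drive between the neighbours with clear gaps, still leaning, its blue rear edge at wrist row 179. I estimate the lean from that row.

```bash
cat > tilt.py <<'E'
from h import *
import json,sys
def tilt(n,tcp):
    c={k:np.array(v) for k,v in json.load(open(n+".json")).items()}
    w=cv2.imread(f"pics/{n}_wrist.png").astype(int)
    m=((w[:,:,0]>w[:,:,2]+50)&(w[:,:,0]>120))
    r=float(np.median([np.argmax(m[120:,k])+120 for k in list(range(272,292))+list(range(340,362))]))
    th=np.radians(np.arange(-10,45,.25));co,s=np.cos(th),np.sin(th)
    X=np.c_[tcp[0]+45*co-19*s,np.full(len(th),tcp[1]),tcp[2]+10-45*s-19*co]
    E=c["extrinsics"]
    p=cv2.projectPoints(X,cv2.Rodrigues(E[:3,:3])[0],E[:3,3],c["intrinsics"],c["dist_coeffs"])[0][:,0,1]
    return r,np.degrees(th[np.argmin(abs(p-r))])
if __name__=="__main__":
    for a in (("l1",[610.2,344.2,252.5]),("l2",[705,24.9,280.3]),("l3",[689.6,21.6,116.6])):print(a[0],tilt(*a))
E
python3 tilt.py
```

```text
l1 (188.0, np.float64(25.25))
l2 (187.0, np.float64(23.25))
l3 (179.0, np.float64(10.5))
```

>>> {"api": "servo_tool", "payload": {
  "grip": [0,0,0,0,0],
  "offset": [
    [-4,0,0],
    [-8,-1,-1],
    [-12,-1,-2],
    [-16,-1,-3],
    [-16,-1,-3]
  ],
  "turn": [0,0,0,0,0]
}}

```text
clock: 10.85
tool_pos: [673.3, 20.4, 114.0]
eef_rot: [[0.997, 0.08, 0.005], [0.08, -0.997, -0.0], [0.005, 0.0, -1.0]]
contact_force: [-1.3, 0.5, 8.3]
finger_gap: 0.193
grasp_force: 30.6
```

```bash
python3 look.py l4; python3 -c "
from tilt import *
print(tilt('l4',robot.sense()['tool_pos']))"
```

```text
10.85 [673.2882164   20.40674009 113.95346033] [-1.3312679   0.49489448  8.33638666] [0.23977397 0.00430008 0.02968449]
(173.0, np.float64(-6.75))
```

>>> {"api": "servo_tool", "payload": {
  "grip": [0,0,0,0,0],
  "offset": [
    [-4,0,-1],
    [-8,0,-2],
    [-12,-1,-4],
    [-15,-1,-5],
    [-15,-1,-5]
  ],
  "turn": [0,0,0,0,0]
}}

```text
clock: 11.62
tool_pos: [657.8, 19.2, 109.1]
eef_rot: [[0.997, 0.08, 0.004], [0.08, -0.997, -0.0], [0.003, 0.001, -1.0]]
contact_force: [-3.3, 0.1, 9.4]
finger_gap: 0.19
grasp_force: 30.0
```

```bash
python3 look.py l5
python3 - <<'E'
from h import *
b=cv2.imread("pics/l5_scene.png");a=cv2.imread("pics/l5_wrist.png")
cv2.imwrite("pics/l5.png",np.hstack([cv2.resize(b[150:300,210:360],(400,400),interpolation=cv2.INTER_CUBIC),cv2.resize(a[:,120:520],(400,400))]))
E
```

```text
11.625 [657.77443204  19.23516468 109.13536414] [-3.29345174  0.12438634  9.41713594] [ 0.13072129  0.30719431 -0.00829713]
```

View pics/l5.png

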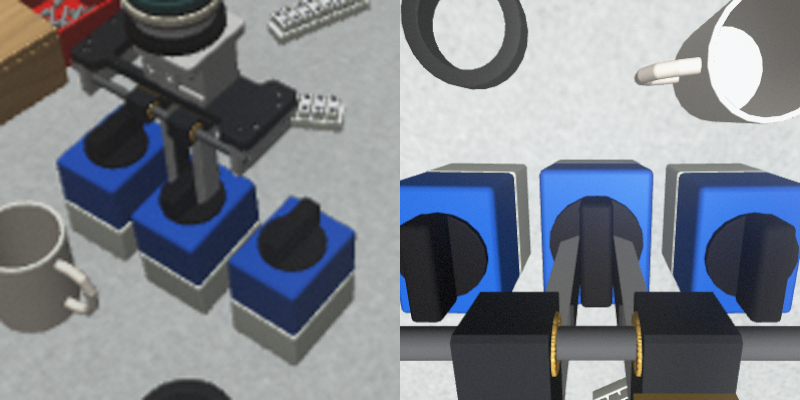

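>>> {"api": "servo_tool", "payload": {
  "grip": [0,0,0,0],
  "offset": [
    [-3,0,-1],
    [-6,0,-1.5],
    [-6,0,-2],
    [-6,0,-2]
  ],
  "turn": [0,0,0,0]
}}

```text
clock: 12.28
tool_pos: [651.5, 18.8, 106.7]
eef_rot: [[0.997, 0.08, 0.002], [0.08, -0.997, -0.001], [0.002, 0.001, -1.0]]
contact_force: [-3.7, -0.5, 9.8]
finger_gap: 0.195
grasp_force: 30.0
```

```bash
python3 look.py l6
python3 - <<'E'
from h import *
import json
for n in("l5","l6"):
    c={k:np.array(v) for k,v in json.load(open(n+".json")).items()}
    w=cv2.imread(f"pics/{n}_wrist.png").astype(int);B=w[:,:,0]
    # bright-blue top back edge: column profile on blue columns
    for nm,cols in(("held",(270,370)),("L",(130,205)),("R",(430,510))):
        p=np.median(B[130:215,cols[0]:cols[1]],1);rr=np.median(w[130:215,cols[0]:cols[1],2],1)
        g=np.diff(p);bl=np.where(p>rr+40)[0]
        print(n,nm,"first blue",bl[0]+130,"max step up after", bl[0]+130+np.argmax(g[bl[0]+2:])+2)
    m=(B>w[:,:,2]+50)
    for r in(195,215):print(r,[ (int(s[0]),int(s[-1])) for s in np.split(np.where(m[r])[0],np.where(np.diff(np.where(m[r])[0])>3)[0]+1) if len(s)>5])
E
```

```text
12.275 [651.51660976  18.83681359 106.65492677] [-3.68153644 -0.50536575  9.77376862] [-0.01303701  0.33661346  0.01435695]
l5 held first blue 164 max step up after 169
l5 L first blue 173 max step up after 186
l5 R first blue 173 max step up after 186
195 [(102, 233), (260, 371), (417, 530)]
215 [(105, 138), (173, 235), (261, 278), (354, 371), (403, 459), (493, 527)]
l6 held first blue 159 max step up after 167
l6 L first blue 165 max step up after 176
l6 R first blue 165 max step up after 176
195 [(99, 233), (260, 372), (414, 533)]
215 [(102, 116), (186, 234), (261, 277), (355, 371), (398, 446), (516, 530)]
```

>>> {"api": "servo_tool", "payload": {
  "grip": [0,0,0,0],
  "offset": [
    [-2,0,-1],
    [-4,0,-1.5],
    [-4,0,-1.5],
    [-4,0,-1.5]
  ],
  "turn": [0,0,0,0]
}}

```text
clock: 12.92
tool_pos: [649.2, 18.5, 105.7]
eef_rot: [[0.997, 0.079, 0.007], [0.079, -0.997, -0.001], [0.006, 0.002, -1.0]]
contact_force: [0.0, -0.9, 8.4]
finger_gap: 0.192
grasp_force: 30.0
```

```bash
cat > rows.py <<'E'
from h import *
import json,sys
n=sys.argv[1]
w=cv2.imread(f"pics/{n}_wrist.png").astype(int);B=w[:,:,0]
for nm,cols in(("held",(270,370)),("L",(130,205)),("R",(430,510))):
    p=np.median(B[120:230,cols[0]:cols[1]],1);rr=np.median(w[120:230,cols[0]:cols[1],2],1)
    bl=np.where(p>rr+40)[0];g=np.diff(p)[bl[0]:bl[0]+30]
    print(nm,"first",bl[0]+120,p[bl[0]-1:bl[0]+26].astype(int))
E
python3 look.py l7; python3 rows.py l6; python3 rows.py l7
```

```text
12.925 [649.24273714  18.5117663  105.65928571] [ 0.03495783 -0.8544713   8.38913854] [-0.0682191  -0.21632303  0.05215282]
held first 159 [150 112 112 113 113 114 115 115 116 135 170 201 219 227 234 240 243 244
 244 244 244 244 244 244 244 244 244]
L first 165 [151 101 101 102 102 102 103 103 104 104 104 107 128 163 197 215 221 227
 231 235 236 237 236 236 236 236 236]
R first 165 [156 110 112 111 112 112 113 113 113 114 114 115 134 168 198 213 220 226
 232 237 239 239 238 238 238 238 238]
held first 158 [142 114 114 115 115 116 116 117 117 125 149 184 210 222 229 235 240 243
 243 244 243 243 243 243 243 243 243]
L first 162 [154 119 103 103 103 104 104 104 105 105 106 116 144 182 207 219 224 229
 234 236 237 237 237 237 237 237 237]
R first 162 [157 127 113 113 113 114 115 115 116 116 115 126 154 188 209 218 224 230
 236 240 240 240 239 240 239 239 239]
```

Wrist force and torque changed sign, and the drive's rear edges sit 6 rows (about 4 mm) behind those of its neighbours at both heights. So it stands flat, midway and in line. I ease the pressure and release.

>>> {"api": "servo_tool", "payload": {
  "grip": [0,0,0,0.6,0.6,0.6,0.6,0.6],
  "offset": [
    [0,0,2],
    [0,0,3],
    [0,0,3],
    [0,0,3],
    [0,0,3],
    [0,0,3],
    [0,0,3],
    [0,0,3]
  ],
  "turn": [0,0,0,0,0,0,0,0]
}}

```text
clock: 14.08
tool_pos: [646.2, 21.0, 105.6]
eef_rot: [[0.997, 0.081, -0.002], [0.081, -0.997, 0.002], [-0.002, -0.003, -1.0]]
contact_force: [0.0, 2.9, 6.7]
finger_gap: 0.596
grasp_force: 3.3
```

>>> {"api": "servo_tool", "payload": {
  "grip": [0.6,0.6,0.6,0.6,0.6,0.6],
  "offset": [
    [0,0,20],
    [0,0,60],
    [0,0,120],
    [0,0,150],
    [0,0,150],
    [0,0,150]
  ],
  "turn": [0,0,0,0,0,0]
}}

```text
clock: 14.82
tool_pos: [646.3, 19.4, 252.6]
eef_rot: [[0.997, 0.08, -0.005], [0.08, -0.997, 0.0], [-0.005, -0.001, -1.0]]
contact_force: [-0.2, -1.1, -0.2]
finger_gap: 0.598
grasp_force: 0.0
```

```bash
python3 look.py d1
python3 - <<'E'
from h import *
import json
c={k:np.array(v) for k,v in json.load(open("d1.json")).items()}
w=cv2.imread("pics/d1_wrist.png").astype(int)
m=((w[:,:,0]>w[:,:,2]+50)&(w[:,:,0]>175)).astype(np.uint8)   # bright blue tops
for k in blobs(m,400):
    r=cv2.minAreaRect(k);P=onz("wrist",cv2.boxPoints(r),100,c)
    d=[np.linalg.norm(P[i]-P[i-1]).round() for i in(0,1)]
    e=max((P[1]-P[0],P[2]-P[1]),key=np.linalg.norm);print(cv2.boundingRect(k),onz("wrist",[r[0]],100,c)[0].round(1),d,np.degrees(np.arctan(e[1]/e[0])).round(1))
E
```

```text
14.825 [646.29327467  19.40040592 252.56140217] [-0.23638145 -1.05029118 -0.2148774 ] [-0.01819381  0.03505782  0.00740137]
(378, 147, 65, 78) [660.3 -78.6 100. ] [np.float64(69.0), np.float64(86.0)] 5.7
(192, 147, 65, 77) [644.9 119.  100. ] [np.float64(86.0), np.float64(64.0)] 3.5
(286, 144, 63, 78) [655.6  20.5 100. ] [np.float64(84.0), np.float64(64.0)] 6.2
```

Step 1 holds: drive at (656,20), mean of the neighbours (653,20), gaps equal. Next I go above the chosen strip.

>>> {"api": "servo_tool", "payload": {
  "grip": [0.6,0.6,0.6,0.6,0.6,0.6,0.6,0.6,0.6,0.6,0.6,0.6],
  "offset": [
    [-185,-71,0],
    [-185,-71,0],
    [-185,-71,0],
    [-185,-71,-50],
    [-185,-71,-50],
    [-185,-71,-50],
    [-185,-71,-50],
    [-185,-71,-50],
    [-185,-71,-50],
    [-185,-71,-50],
    [-185,-71,-50],
    [-185,-71,-50]
  ],
  "turn": [10,20,30,40,50,60,70,80,90,100,110,118.5]
}}

```text
clock: 16.48
tool_pos: [461.5, -51.5, 203.4]
eef_rot: [[-0.55, 0.835, -0.003], [0.835, 0.55, 0.001], [0.002, -0.002, -1.0]]
contact_force: [0.7, -0.4, 0.1]
finger_gap: 0.599
grasp_force: 0.0
```

>>> {"api": "servo_tool", "payload": {
  "grip": [0.6,0.6],
  "offset": [
    [0,0,0],
    [0,0,0]
  ],
  "turn": [0,0]
}}

```text
clock: 16.73
tool_pos: [462.0, -51.6, 204.3]
eef_rot: [[-0.544, 0.839, -0.001], [0.839, 0.544, 0.0], [0.001, -0.001, -1.0]]
contact_force: [0.2, 0.3, 0.7]
finger_gap: 0.604
grasp_force: 0.0
```

```bash
cat > strip.py <<'E'
from h import *
import json,sys
n=sys.argv[1]
c={k:np.array(v) for k,v in json.load(open(n+".json")).items()}
w=cv2.imread(f"pics/{n}_wrist.png");g=w.min(2).astype(int)
m=((g>185)|(cv2.GaussianBlur(w,(3,3),0).min(2)>200)).astype(np.uint8)
print("grey level",np.median(g))
m=cv2.morphologyEx(m,cv2.MORPH_CLOSE,np.ones((11,11)))
m=cv2.morphologyEx(m,cv2.MORPH_OPEN,np.ones((5,5)))
for k in blobs(m,300):
    r=cv2.minAreaRect(k);P=onz("wrist",cv2.boxPoints(r),20,c);d=[np.linalg.norm(P[i]-P[i-1]).round(1) for i in(0,1)]
    e=max((P[1]-P[0],P[2]-P[1]),key=np.linalg.norm);print(cv2.boundingRect(k),onz("wrist",[r[0]],20,c)[0].round(1),d,np.degrees(np.arctan(e[1]/e[0])).round(1))
E
python3 look.py s1; python3 strip.py s1
```

```text
16.725 [461.96058986 -51.58893212 204.26007881] [0.21112428 0.33221775 0.69393957] [ 0.01824475 -0.09009166  0.01157646]
grey level 149.0
(305, 134, 22, 96) [458.5 -46.5  20. ] [np.float64(25.5), np.float64(112.9)] -57.6
(136, 128, 82, 86) [ 317.3 -123.9   20. ] [np.float64(115.4), np.float64(28.9)] -18.9
(273, 0, 36, 34) [340.2  85.6  20. ] [np.float64(25.2), np.float64(36.4)] 89.1
```

The strip reads (460,-50) with long axis -57°, matching both cameras, and is the farthest of the four. I descend and grip.

>>> {"api": "servo_tool", "payload": {
  "grip": [0.6,0.6,0.6,0.6,0.6,0.6,0,0,0,0,0],
  "offset": [
    [-1,1,-50],
    [-1,1,-100],
    [-1,1,-150],
    [-1,1,-185],
    [-1,1,-197],
    [-1,1,-197],
    [-1,1,-197],
    [-1,1,-197],
    [-1,1,-197],
    [-1,1,-197],
    [-1,1,-197]
  ],
  "turn": [0,0,0,0,0,0,0,0,0,0,0]
}}

```text
clock: 18.25
tool_pos: [461.9, -50.9, 8.9]
eef_rot: [[-0.546, 0.838, 0.001], [0.838, 0.546, -0.001], [-0.001, 0.001, -1.0]]
contact_force: [-1.3, -0.5, 4.4]
finger_gap: 0.288
grasp_force: 30.0
```

Gripped at 27 mm. Placed this low, the gripper body would pass close over the drive, so I regrip 6 mm higher and then carry the strip.

>>> {"api": "servo_tool", "payload": {
  "grip": [0.5,0.5,0.5,0.5,0,0,0,0,0],
  "offset": [
    [0,0,0],
    [0,0,0],
    [0,0,7],
    [0,0,7],
    [0,0,7],
    [0,0,7],
    [0,0,7],
    [0,0,7],
    [0,0,7]
  ],
  "turn": [0,0,0,0,0,0,0,0,0]
}}

```text
clock: 19.38
tool_pos: [461.3, -50.7, 14.9]
eef_rot: [[-0.546, 0.838, -0.0], [0.838, 0.546, 0.0], [0.0, 0.0, -1.0]]
contact_force: [0.1, 0.6, -0.4]
finger_gap: 0.275
grasp_force: 30.0
```

>>> {"api": "servo_tool", "payload": {
  "grip": [0,0,0,0,0,0,0,0,0],
  "offset": [
    [0,0,25],
    [0,0,60],
    [20,15,80],
    [45,35,80],
    [69,60,80],
    [69,60,80],
    [69,60,80],
    [69,60,80],
    [69,60,80]
  ],
  "turn": [0,0,-8,-16,-24,-28.2,-28.2,-28.2,-28.2]
}}

```text
clock: 20.5
tool_pos: [530.1, 9.0, 94.9]
eef_rot: [[-0.085, 0.996, -0.0], [0.996, 0.085, 0.0], [0.0, -0.0, -1.0]]
contact_force: [0.1, -0.1, -1.5]
finger_gap: 0.273
grasp_force: 30.0
```

>>> {"api": "servo_tool", "payload": {
  "grip": [0,0,0,0,0,0,0],
  "offset": [
    [0,0,-25],
    [0,0,-50],
    [0,0,-68],
    [0,0,-75],
    [0,0,-78],
    [0,0,-80],
    [0,0,-80]
  ],
  "turn": [0,0,0,0,0,0,0]
}}

```text
clock: 21.38
tool_pos: [530.9, 9.3, 15.6]
eef_rot: [[-0.085, 0.996, 0.001], [0.996, 0.085, -0.0], [-0.0, 0.001, -1.0]]
contact_force: [0.6, -0.8, -0.9]
finger_gap: 0.273
grasp_force: 30.0
```

>>> {"api": "servo_tool", "payload": {
  "grip": [0,0,0.55,0.55,0.55,0.55],
  "offset": [
    [0,0,-1],
    [0,0,-1],
    [0,0,-1],
    [0,0,-1],
    [0,0,-1],
    [0,0,-1]
  ],
  "turn": [0,0,0,0,0,0]
}}

```text
clock: 22.12
tool_pos: [530.3, 9.3, 13.9]
eef_rot: [[-0.085, 0.996, -0.0], [0.996, 0.085, -0.0], [-0.0, -0.0, -1.0]]
contact_force: [-0.3, 0.1, -0.9]
finger_gap: 0.547
grasp_force: 0.0
```

>>> {"api": "servo_tool", "payload": {
  "grip": [0.55,0.55,0.55,0.55,0.55,0.55],
  "offset": [
    [0,0,15],
    [0,0,50],
    [-30,0,100],
    [-60,0,140],
    [-60,0,140],
    [-60,0,140]
  ],
  "turn": [0,0,0,0,0,0]
}}

```text
clock: 22.88
tool_pos: [470.5, 9.3, 154.1]
eef_rot: [[-0.085, 0.996, 0.001], [0.996, 0.085, -0.0], [-0.0, 0.001, -1.0]]
contact_force: [-0.5, 0.9, -0.9]
finger_gap: 0.548
grasp_force: 0.0
```

```bash
python3 look.py s2; python3 strip.py s2
python3 - <<'E'
from h import *
a=cv2.imread("pics/s2_top.png");g=a.min(2)
# top view: strip pixels brighter than local grey
m=(g.astype(int)>cv2.medianBlur(g,41).astype(int)+18).astype(np.uint8)
m=cv2.morphologyEx(m,cv2.MORPH_CLOSE,np.ones((5,5)))
for k in blobs(m,80,800):
    r=cv2.minAreaRect(k);P=onz("top",cv2.boxPoints(r),20);d=[np.linalg.norm(P[i]-P[i-1]).round(0) for i in(0,1)]
    if max(d)>90:e=max((P[1]-P[0],P[2]-P[1]),key=np.linalg.norm);print("top",np.round(r[0]),onz("top",[r[0]],20)[0].round(1),d,np.degrees(np.arctan2(e[1],e[0])).round(1))
b=((a[:,:,0]>a[:,:,2].astype(int)+50)&(a[:,:,0]>150)).astype(np.uint8)
for k in blobs(b,200):
    if cv2.boundingRect(k)[1]>100:
        r=cv2.minAreaRect(k);print("blue",np.round(r[0],1),onz("top",[r[0]],100)[0].round(1))
E
```

```text
22.875 [470.47818013   9.29048025 154.11475164] [-0.48195053  0.92607015 -0.89413947] [-0.00760901 -0.08543318  0.03876247]
grey level 156.0
(118, 278, 39, 20) [ 282.5 -109.9   20. ] [np.float64(23.8), np.float64(41.4)] 4.7
(363, 142, 29, 98) [531.2  21.9  20. ] [np.float64(27.2), np.float64(101.1)] -85.2
(170, 0, 30, 128) [340.9 124.2  20. ] [np.float64(107.3), np.float64(25.0)] 89.0
top [382. 293.] [ 324.2 -125.7   20. ] [np.float64(43.0), np.float64(132.0)] -6.7
top [467. 206.] [ 525.8 -343.1   20. ] [np.float64(42.0), np.float64(99.0)] -25.0
top [325. 181.] [596.6   2.   20. ] [np.float64(163.0), np.float64(18.0)] -95.7
top [287. 136.] [714.7  96.3  20. ] [np.float64(99.0), np.float64(45.0)] -121.0
top [475.  32.] [1005.6 -413.8   20. ] [np.float64(127.0), np.float64(37.0)] -147.9
top [262.  32.] [1015.5  162.9   20. ] [np.float64(158.0), np.float64(42.0)] -154.3
```

The strip lies at about (531,11) with yaw 4.8°, some 79 mm ahead of the drive's front and within 2 mm of its axis; both are in tolerance. Next I move in front of the bin with the fingers shut.

>>> {"api": "servo_tool", "payload": {
  "grip": [0.3,0,0,0,0,0,0,0,0,0,0,0],
  "offset": [
    [-30,-50,0],
    [-30,-110,0],
    [-30,-170,0],
    [-30,-230,0],
    [-30,-290,0],
    [-30,-341,0],
    [-30,-341,0],
    [-30,-341,0],
    [-30,-341,0],
    [-30,-341,0],
    [-30,-341,0],
    [-30,-341,0]
  ],
  "turn": [-10,-20,-30,-40,-50,-60,-70,-80,-90,-97.4,-97.4,-97.4]
}}

```text
clock: 24.52
tool_pos: [440.2, -331.6, 153.0]
eef_rot: [[0.999, -0.042, -0.001], [-0.042, -0.999, 0.001], [-0.001, -0.001, -1.0]]
contact_force: [0.6, -0.3, 0.4]
finger_gap: 0.005
grasp_force: 0.0
```

```bash
cat > bin.py <<'E'
from h import *
import json,sys
n=sys.argv[1]
c={k:np.array(v) for k,v in json.load(open(n+".json")).items()}
w=cv2.imread(f"pics/{n}_wrist.png").astype(int)
red=(w[:,:,2]>w[:,:,1]+60)&(w[:,:,2]>w[:,:,0]+60)
wood=(w[:,:,2]>w[:,:,0]+30)&~red&(w[:,:,2]<w[:,:,0]+110)&(w[:,:,2]>110)
for nm,m in(("red",red),("wood",wood)):
    for k in blobs(cv2.morphologyEx(m.astype(np.uint8),cv2.MORPH_CLOSE,np.ones((9,9))),400):
        print(nm,cv2.boundingRect(k),cv2.contourArea(k),cv2.approxPolyDP(cv2.convexHull(k),5,True)[:,0].tolist())
s=np.where(red.any(0))[0]
for col in range(s[0],s[-1],12):
    r=np.where(red[:,col])[0];print(col,r[0],r[-1],"wood",(lambda q:(q[0],q[-1]) if len(q) else None)(np.where(wood[:,col])[0]),end="; ")
E
python3 look.py b1; python3 bin.py b1
```

```text
24.525 [ 440.2485979  -331.55710306  152.97421301] [ 0.56655594 -0.26273531  0.38351515] [ 0.01929181 -0.00036399 -0.03080327]
red (254, 51, 134, 123) 14688.5 [[254, 51], [386, 53], [379, 173], [260, 172]]
wood (309, 331, 15, 45) 418.5 [[322, 331], [323, 372], [310, 375], [310, 331]]
wood (218, 0, 213, 159) 12627.5 [[430, 0], [425, 50], [314, 158], [296, 156], [220, 45], [218, 0]]
254 51 54 wood (np.int64(0), np.int64(47)); 266 166 170 wood (np.int64(0), np.int64(171)); 278 51 171 wood (np.int64(0), np.int64(82)); 290 70 171 wood (np.int64(0), np.int64(141)); 302 60 171 wood (np.int64(0), np.int64(151)); 314 52 171 wood (np.int64(0), np.int64(158)); 326 52 171 wood (np.int64(0), np.int64(146)); 338 53 171 wood (np.int64(0), np.int64(172)); 350 69 171 wood (np.int64(0), np.int64(172)); 362 53 171 wood (np.int64(0), np.int64(172)); 374 168 171 wood (np.int64(0), np.int64(172)); 386 53 77 wood (np.int64(0), np.int64(85));
```

Run:
```python
from h import *
import json
c={k:np.array(v) for k,v in json.load(open("b1.json")).items()}
p=lambda q,z:print(z,onz("wrist",q,z,c).round(1).tolist())
print(imaging.camera_info("wrist")["intrinsics"][0,0], ray("wrist",[(0,0)],c)[0])
p([(260,172.5),(379.5,173.5)],42)       # bin front rim
p([(254,50.5),(386,52.5)],52)        # rear side rims under board
p([(254,50.5),(386,52.5)],66)          # board lower front edge
p([(219.5,45),(425.5,50)],66); p([(219.5,45),(425.5,50)],78)
w=cv2.imread("pics/b1_wrist.png").astype(int)
for col in(235,300,345,410):print(col,[tuple(w[r,col].tolist()) for r in range(36,56,2)])
```

```text
318.0827466115134 [ 519.75477185 -333.75332452  332.50067024]
42 [[470.3, -279.7, 42.0], [464.7, -389.8, 42.0]]
52 [[571.0, -285.7, 52.0], [565.1, -391.8, 52.0]]
66 [[568.5, -288.1, 66.0], [562.8, -388.9, 66.0]]
66 [[573.3, -262.3, 66.0], [563.2, -419.0, 66.0]]
78 [[570.9, -265.5, 78.0], [561.3, -415.1, 78.0]]
235 [(84, 118, 143), (83, 115, 143), (85, 120, 144), (84, 116, 142), (81, 115, 140), (76, 111, 135), (40, 55, 69), (57, 74, 92), (45, 53, 59), (45, 53, 62)]
300 [(89, 128, 158), (83, 123, 153), (87, 127, 155), (88, 127, 156), (87, 127, 155), (89, 127, 157), (76, 112, 141), (36, 51, 69), (73, 78, 87), (90, 92, 95)]
345 [(74, 108, 138), (80, 113, 139), (75, 110, 135), (74, 107, 136), (77, 110, 139), (78, 110, 137), (74, 107, 134), (40, 58, 79), (62, 72, 83), (103, 107, 108)]
410 [(81, 113, 137), (83, 114, 138), (79, 112, 137), (80, 111, 136), (79, 110, 136), (82, 116, 141), (81, 113, 137), (75, 106, 131), (45, 57, 65), (42, 56, 67)]
```

Shelf front edge mid is about (564.5,-341), with yaw -3°. Bin front is about (467.5,-335), with the same yaw, centred within 2 mm and pulled out 97 mm, which is inside the stated 85 to 115. I lower the shut fingers before it and push, stopping a little short.

>>> {"api": "servo_tool", "payload": {
  "grip": [0,0,0,0,0,0,0,0],
  "offset": [
    [-8,-2,-50],
    [-8,-2,-100],
    [-8,-2,-135],
    [-8,-2,-135],
    [5,-2,-135],
    [15,-3,-135],
    [25,-3,-135],
    [25,-3,-135]
  ],
  "turn": [0,0,0,0,0,0,0,0]
}}

```text
clock: 25.68
tool_pos: [467.0, -335.3, 20.2]
eef_rot: [[0.999, -0.043, 0.002], [-0.043, -0.999, -0.002], [0.002, 0.002, -1.0]]
contact_force: [0.5, -0.3, -0.1]
finger_gap: 0.005
grasp_force: 0.0
```

>>> {"api": "servo_tool", "payload": {
  "grip": [0,0,0,0,0,0,0,0,0,0,0,0],
  "offset": [
    [7,0,0],
    [14,-1,0],
    [21,-1,0],
    [28,-1,0],
    [35,-2,0],
    [42,-2,0],
    [49,-2,0],
    [56,-3,0],
    [63,-3,0],
    [69,-3,0],
    [72,-4,0],
    [72,-4,0]
  ],
  "turn": [0,0,0,0,0,0,0,0,0,0,0,0]
}}

```text
clock: 27.18
tool_pos: [536.9, -338.6, 19.2]
eef_rot: [[0.999, -0.044, -0.001], [-0.044, -0.999, 0.0], [-0.001, -0.0, -1.0]]
contact_force: [-4.7, 0.7, 2.7]
finger_gap: 0.006
grasp_force: 2.2
```

>>> {"api": "servo_tool", "payload": {
  "grip": [0,0,0,0,0,0,0],
  "offset": [
    [-20,1,0],
    [-50,3,40],
    [-75,4,90],
    [-75,4,130],
    [-75,4,130],
    [-75,4,130],
    [-75,4,130]
  ],
  "turn": [0,0,0,0,0,0,0]
}}

```text
clock: 28.05
tool_pos: [461.9, -333.8, 146.4]
eef_rot: [[0.999, -0.044, -0.003], [-0.044, -0.999, 0.003], [-0.003, -0.003, -1.0]]
contact_force: [0.2, -0.1, 0.5]
finger_gap: 0.003
grasp_force: 0.0
```

```bash
python3 look.py b2; python3 bin.py b2
python3 - <<'E'
from h import *
w=cv2.imread("pics/b2_wrist.png").astype(int)
for col in(235,300,345,410):print(col,[tuple(w[r,col].tolist()) for r in range(36,80,2)])
E
```

```text
28.05 [ 461.85918757 -333.83465495  146.43240649] [ 0.18288641 -0.11529364  0.46610872] [ 0.04435564  0.01659667 -0.00167021]
red (252, 80, 134, 29) 3057.5 [[252, 81], [385, 83], [384, 104], [254, 107]]
wood (309, 331, 15, 45) 403.0 [[322, 332], [323, 372], [310, 375], [310, 331]]
wood (213, 0, 220, 103) 17046.5 [[432, 0], [423, 81], [352, 102], [252, 91], [219, 77], [213, 0]]
252 81 86 wood (np.int64(0), np.int64(91)); 264 102 107 wood (np.int64(0), np.int64(78)); 276 81 108 wood (np.int64(0), np.int64(78)); 288 87 108 wood (np.int64(0), np.int64(78)); 300 81 107 wood (np.int64(0), np.int64(108)); 312 86 107 wood (np.int64(0), np.int64(373)); 324 86 107 wood (np.int64(0), np.int64(108)); 336 82 107 wood (np.int64(0), np.int64(108)); 348 82 107 wood (np.int64(0), np.int64(79)); 360 82 107 wood (np.int64(0), np.int64(79)); 372 102 107 wood (np.int64(0), np.int64(80)); 384 83 104 wood (np.int64(0), np.int64(107)); 235 [(75, 107, 133), (74, 110, 134), (76, 109, 133), (80, 110, 135), (83, 114, 138), (78, 112, 136), (80, 114, 136), (79, 112, 136), (76, 110, 135), (80, 112, 137), (78, 112,
[... 551 characters left out ...]
, 131), (76, 109, 134), (76, 108, 134), (80, 112, 135), (77, 111, 135), (74, 107, 133), (77, 108, 136), (72, 105, 131), (74, 105, 131), (78, 111, 136), (73, 108, 131), (77, 109, 134), (76, 109, 133), (78, 110, 135), (74, 107, 132), (72, 105, 131), (73, 105, 131), (76, 109, 132), (75, 108, 132), (75, 104, 131), (77, 107, 133), (75, 106, 132)]
410 [(75, 105, 130), (73, 104, 128), (73, 105, 129), (74, 106, 131), (79, 110, 133), (77, 106, 129), (80, 109, 132), (76, 107, 131), (74, 105, 128), (76, 106, 130), (78, 110, 134), (79, 109, 134), (79, 109, 133), (79, 110, 132), (74, 106, 130), (82, 110, 134), (75, 106, 129), (76, 106, 132), (78, 110, 134), (78, 109, 133), (80, 111, 136), (82, 113, 134)]
```

Run:
```python
from h import *
import json
c={k:np.array(v) for k,v in json.load(open("b2.json")).items()}
p=lambda q,z:print(z,onz("wrist",q,z,c).round(1).tolist())
p([(258,108.3),(380,108)],42)
p([(276,78.8),(320,79.5),(372,80.6)],78);p([(276,81),(320,81.5),(372,82)],66);p([(219,77),(423,81)],78)
```

```text
42 [[548.2, -286.4, 42.0], [543.9, -390.4, 42.0]]
78 [[567.3, -307.8, 78.0], [565.4, -339.7, 78.0], [563.0, -377.5, 78.0]]
66 [[566.9, -306.3, 66.0], [565.1, -339.8, 66.0], [563.0, -379.5, 66.0]]
78 [[570.3, -266.5, 78.0], [561.0, -414.6, 78.0]]
```

19 mm remains. I push the rest of the way, to a TCP x of about 556.

>>> {"api": "servo_tool", "payload": {
  "grip": [0,0,0,0,0,0,0,0,0,0,0,0],
  "offset": [
    [0,0,-50],
    [0,0,-100],
    [20,-1,-130],
    [50,-3,-130],
    [68,-3,-130],
    [74,-4,-130],
    [80,-4,-130],
    [86,-4,-130],
    [91,-5,-130],
    [94,-5,-130],
    [94,-5,-130],
    [94,-5,-130]
  ],
  "turn": [0,0,0,0,0,0,0,0,0,0,0,0]
}}

```text
clock: 29.7
tool_pos: [555.7, -339.7, 18.7]
eef_rot: [[0.999, -0.045, -0.001], [-0.045, -0.999, 0.0], [-0.001, -0.0, -1.0]]
contact_force: [-4.7, 0.3, -2.2]
finger_gap: 0.004
grasp_force: 2.3
```

>>> {"api": "servo_tool", "payload": {
  "grip": [0,0,0,0,0,0,0],
  "offset": [
    [-20,1,0],
    [-50,3,40],
    [-75,4,90],
    [-75,4,130],
    [-75,4,130],
    [-75,4,130],
    [-75,4,130]
  ],
  "turn": [0,0,0,0,0,0,0]
}}

```text
clock: 30.58
tool_pos: [481.0, -334.9, 146.8]
eef_rot: [[0.999, -0.044, -0.002], [-0.044, -0.999, 0.002], [-0.002, -0.002, -1.0]]
contact_force: [-0.8, 0.4, 0.3]
finger_gap: 0.007
grasp_force: 0.0
```

```bash
python3 look.py b3; python3 bin.py b3
```

```text
30.575 [ 481.02074444 -334.94008126  146.77742037] [-0.84517859  0.40977875  0.33488627] [-0.01132021  0.01527685  0.02495022]
wood (214, 0, 219, 109) 22276.5 [[432, 0], [420, 108], [221, 105], [214, 0]]
255 107 107 wood (np.int64(0), np.int64(108)); 267 107 108 wood (np.int64(0), np.int64(105));
```

Only a sliver of red shows at the board edge, so the bin is flush within about 2 mm. I do a last check of the row against the first top picture.

Run:
```python
from h import *
for f in("top0","b3_top"):
    a=cv2.imread(f"pics/{f}.png").astype(int)
    m=(a[:,:,0]>a[:,:,2]+60)&(a[:,:,0]>160);m[:100]=0
    m=cv2.morphologyEx(m.astype(np.uint8),cv2.MORPH_CLOSE,np.ones((3,3)))
    for k in blobs(m,150):
        r=cv2.minAreaRect(cv2.convexHull(k));print(f,np.round(r[0],1),np.round(r[1],1),onz("top",[r[0]],100)[0].round(1))
a=cv2.imread("pics/b3_top.png");g=a.min(2)[195:240,270:375].astype(int)
m=cv2.morphologyEx((g>np.median(g)+22).astype(np.uint8),cv2.MORPH_CLOSE,np.ones((7,7)))
for k in blobs(m,60):
    r=cv2.minAreaRect(k);q=np.array(r[0])+(270,195);print("strip?",q,np.round(r[1]),r[2],onz("top",[q],22)[0].round(1))
```

```text
top0 [275.  153.5] [37. 28.] [642.4 115.  100. ]
top0 [360.5 145.6] [36.3 29.1] [657.  -79.6 100. ]
b3_top [274.4 154.1] [36.6 29.4] [641.1 116.5 100. ]
b3_top [317.  148.7] [36.1 30. ] [651.6  19.4 100. ]
b3_top [360.4 145.6] [36.7 29.4] [657.  -79.5 100. ]
strip? [322.18842316 207.97594643] [ 8. 48.] 82.7249984741211 [528.3  10.3  22. ]
```

Everything checks: the drive is 2 to 3 mm from the row's middle, the strip is 79 mm ahead of its front and centred, and the neighbours have not moved.

```bash
python3 -c "
from plant import sign_off
print(sign_off())"
```

```text
the job is handed in; nothing more can be done
None
```

The job is handed in, with no verdict shown: by the last camera checks, the drive stands midway and in line within about 3 mm, the strip lies about 65 mm clear of it and centred within 2 mm, the bin is flush within about 2 mm, and the two standing drives have not moved; the mug, tape and screwdriver were not re-measured.

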